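# Line up the impact sockets on the socket rail

### The job

Line up the four loose black impact sockets on the blue pads of the socket rail in order of size: the smallest on the pad next to the red end block, then each next larger one on the next pad, so that the largest is beside the grey end block. Stand each socket upright in the middle of its own pad with its open hexagon end up, and let go of them all.

Things in the scene. Friction and masses are not known exactly. Their poses are not given: they have to be found in the camera images.
- socket_20: the smallest of the four loose black impact sockets: an upright black cylinder 20 mm in diameter and 38 mm tall with a lighter ring low down and an open hexagonal hole in the top. It starts standing on the work surface (z = 0). Origin at the centre of its underside, z up along its axis; round, so its yaw does not matter. Pinch it from above across its upper half.
- socket_27: the second smallest of the four loose black impact sockets: an upright black cylinder 27 mm in diameter and 44 mm tall with a lighter ring low down and an open hexagonal hole in the top. It starts standing on the work surface (z = 0). Origin at the centre of its underside, z up along its axis; round, so its yaw does not matter. Pinch it from above across its upper half.
- socket_34: the second largest of the four loose black impact sockets: an upright black cylinder 34 mm in diameter and 50 mm tall with a lighter ring low down and an open hexagonal hole in the top. It starts standing on the work surface (z = 0). Origin at the centre of its underside, z up along its axis; round, so its yaw does not matter. Pinch it from above across its upper half.
- socket_41: the largest of the four loose black impact sockets: an upright black cylinder 41 mm in diameter and 56 mm tall with a lighter ring low down and an open hexagonal hole in the top. It starts standing on the work surface (z = 0). Origin at the centre of its underside, z up along its axis; round, so its yaw does not matter. Pinch it from above across its upper half.
- pad_a: round blue pad, one of the two end ones in the row a, b, c, d on the aluminium rail (300 x 58 x 8 mm, fixed, new place and yaw each time). Pads are alike: 50 mm diameter, 5 mm thick, centres 66 mm apart. Origin: centre of its underside, on the rail's top at z = 8 mm; its top is at z = 13 mm. y axis along the row from pad_d to pad_a, x across.
- pad_b: round blue pad, one of the two inner ones in the row a, b, c, d on the aluminium rail (300 x 58 x 8 mm, fixed, new place and yaw each time). Pads are alike: 50 mm diameter, 5 mm thick, centres 66 mm apart. Origin: centre of its underside, on the rail's top at z = 8 mm; its top is at z = 13 mm. y axis along the row from pad_d to pad_a, x across.
- pad_c: round blue pad, one of the two inner ones in the row a, b, c, d on the aluminium rail (300 x 58 x 8 mm, fixed, new place and yaw each time). Pads are alike: 50 mm diameter, 5 mm thick, centres 66 mm apart. Origin: centre of its underside, on the rail's top at z = 8 mm; its top is at z = 13 mm. y axis along the row from pad_d to pad_a, x across.
- pad_d: round blue pad, one of the two end ones in the row a, b, c, d on the aluminium rail (300 x 58 x 8 mm, fixed, new place and yaw each time). Pads are alike: 50 mm diameter, 5 mm thick, centres 66 mm apart. Origin: centre of its underside, on the rail's top at z = 8 mm; its top is at z = 13 mm. y axis along the row from pad_d to pad_a, x across.
- red_end: red end block fixed on one end of the rail, 39 mm beyond the last pad's centre; 56 mm across the rail, 20 mm along it, 16 mm high, its top at z = 24 mm. Origin at the centre of its underside. It may be at the pad_a end or at the pad_d end; a grey block of the same size is at the other end.
Things that resemble listed ones, but are neither listed nor needed, are in the scene too. Leave any purple look-alike of the socket_41 alone.

How it is judged:
By the outcome, as a careful person would: the job done as asked, in the order asked, and still so for the second after the job is handed in, with the robot touching nothing.
It also fails if it takes over 115 s, if anything falls off the work surface, if the arm or the gripper's body presses on something with over 40 N, if the wrist force passes 120 N, or if a joint passes its speed limit or range.

### The arm

A 6-joint arm with a two-finger parallel gripper is mounted at the origin on a cart in front of the work surface, level with it; the furniture and walls round the work are solid. World frame = base frame: x ahead of the robot, y to its left, z up, the work surface at z = 0. Lengths are in m, angles in degrees, forces in N, time in s.
With the tool pointing down it reaches from about 0.325 to 0.9 m from the base axis. Payload 6.1 kg.
Tool frame: the origin (TCP) lies on the centre line of the jaws, within the pads' length; the fingertips stand 25 mm ahead of it and the grasp point (between the pads) lies 6 mm ahead of it; z points along the fingers, y is the line along which they close (so a half turn about z gives the same grasp; the last joint's range is limited). The gripper opens to 87 mm and grips with 3 to 60 N. Pads are 19 mm wide; open, the fingers measure 117 mm over their backs; the gripper's body (75 mm by 190 mm) begins 51 mm behind the grasp point.
Start: joints at [-71.625, 12.628, 87.462, -0, 79.91, -7.225], TCP at [0.27, -0.564, 0.248] pointing down, gripper open.
Joint ranges: [-170.65, 170.65], [-52.31, 119.04], [5.05, 147.46], [-71.25, 251.25], [11.57, 151.72], [-153.62, 153.62]. Speed limits (degrees/s): [147.25, 147.25, 172.46, 180, 180, 180].

### API

Orientations are given as [roll, pitch, yaw] about the fixed x, y, z axes, in that order (R = Rz(yaw) Ry(pitch) Rx(roll)).
In Python, from rig import * gives the robot as it stands.
- The arm moves only by the tool arm_command, never from a script. Its argument "plan" is a list of rows, each a list of 7 numbers: the shift along the tool's x, y, z in units of 25 mm (1.0 is 25 mm), then the turn, a rotation vector about the tool's x, y, z in units of 6 degrees (1.0 is 6 degrees), then the opening, from 0 (shut) to 1 (fully open). A call has 1 to 20 rows; each row is the pose to reach, as a shift and turn from the pose commanded when the call began, along the tool's axes at that moment; what a row does not reach only later rows make up. A row lasts 1/12 s, in which the tool goes at most 41.7 mm and 7.16 degrees, less where a joint would pass 70% of its speed; a pose out of reach is approached as far as the arm can. A call with a gripper value outside its range is refused whole. The fingers move at their own pace and stop on an object; the grip force is fixed at half the most. Time passes only in rows, so rows that repeat a pose let the fingers close. It gives the time, the measured TCP pose, the force, the opening and the grip force at its end, in the units of the state.
- read_state(): the state, without advancing time (a new reading comes with each control period).
- read_camera(name): name is "side" or "top"; returns a dict with "img" (420x560x3 uint8, red, green, blue), "mtx" (3x3 intrinsics, pixels), "distortion" ([k1, k2, p1, p2, k3] as OpenCV has them; the pictures are not rectified), "xyz" and "rotation" of the camera in the world. Camera axes: x right, y down, z forward; pixel columns grow to the right and rows downward; lengths in m; the calibration is good to about 2 mm. A picture is of the moment at which its call begins. There is no depth.
- close_job(): hands the job in; it is judged then, once.
The state is a dict: "t": time; "qpos": joint angles; "joint_vel": joint speeds; "joint_efforts": joint torques, N m; "tcp_pos": TCP position; "tcp_rot": TCP orientation; "wrist_force": force on the tool from outside, world axes, zero at the start; "torque": the same for the moment, N m; "width": finger opening in m; "grasp_force": force on a finger pad.
Only numpy, scipy, OpenCV 4.12 (cv2) and the standard library are available. Lean on these libraries where they do the work, as an engineer would, in place of code of your own. Each camera call takes 0.05 s, during which the arm holds its last target. There are 200 camera calls.

## Working session

There is one attempt and no reset: what is moved stays moved. The work goes in short steps, Python scripts to look and compute and a tool call to move; the robot and the scene stay as the last step left them, time stands still between calls to the robot, and variables do not carry over. Pictures are saved under pics/ and viewed, at most 14 in all, crops included, and the job is handed in when it is done.

Besides the shell and the picture viewer there is one more tool, called after "Call:" as a command line: name --pt "numbers of a row" for each row, then --argument value for the rest. arm_command: Moves the arm, as the interface text tells. Its arguments: {"type":"object","properties":{"plan":{"type":"array","items":{"type":"array","items":{"type":"number"}}}},"required":["plan"]}

```bash
mkdir -p pics; cat > h.py <<'E'
from rig import *
import numpy as np, cv2
def snap(n,f):
    c=read_camera(n); cv2.imwrite(f'pics/{f}.png',c['img'][:,:,::-1]); np.save(f'pics/{f}.npy',c,allow_pickle=True); return c
def load(f): return np.load(f'pics/{f}.npy',allow_pickle=True).item()
def ray(c,uv):
    p=cv2.undistortPoints(np.array([[uv]],float),np.array(c['mtx']),np.array(c['distortion']))[0,0]
    R=np.array(c['rotation'])
    if R.shape!=(3,3):
        from scipy.spatial.transform import Rotation as Ro
        R=Ro.from_euler('xyz',R,degrees=True).as_matrix()
    return np.array(c['xyz']),R@np.array([p[0],p[1],1])
def onz(c,uv,z):
    o,d=ray(c,uv); return o+d*(z-o[2])/d[2]
def two(c1,u1,c2,u2):
    o1,d1=ray(c1,u1);o2,d2=ray(c2,u2)
    s=np.linalg.lstsq(np.c_[d1,-d2],o2-o1,rcond=None)[0]
    a=o1+s[0]*d1;b=o2+s[1]*d2
    return (a+b)/2,np.linalg.norm(a-b)
E
python3 -c "
from h import *
for n in('top','side'):
    c=snap(n,n+'0');print(n,c['xyz'],c['rotation'],c['mtx'])
print(read_state())"
```

```text
top [0.39680176 0.14649998 0.89051018] [-1.70329095e+02 -1.14507551e-01 -9.10398580e+01] [[473.5219686    0.         287.49068229]
 [  0.         473.5219686  219.74909078]
 [  0.           0.           1.        ]]
side [ 0.5597403  -0.59652473  0.49641191] [-121.60623275   -0.53841351    0.97498985] [[458.48929508   0.         272.99040594]
 [  0.         458.48929508 213.19142007]
 [  0.           0.           1.        ]]
{'t': 0.1, 'qpos': array([-7.16257782e+01,  1.26721307e+01,  8.75190982e+01, -1.44424518e-03,
        7.99101822e+01, -7.22601462e+00]), 'joint_vel': array([-0.05412158, -0.08964225, -0.15659752,  0.10706995,  0.09404624,
        0.08430541]), 'joint_efforts': array([ 8.34177426e-04, -4.95943236e+01, -3.88521373e+01,  7.01423851e-02,
        5.14789915e-02, -6.02168461e-05]), 'tcp_pos': array([ 0.26987126, -0.56316025,  0.24653242]), 'tcp_rot': array([-1.79899216e+02, -1.13456814e-02,  2.56004807e+01]), 'wrist_force': array([-0.18945222,  0.07317366,  0.48016765]), 'torque': array([ 0.03650038, -0.05239952, -0.02773762]), 'grasp_force': 0.0, 'width': 0.08716986939558544}
```

View pics/top0.png

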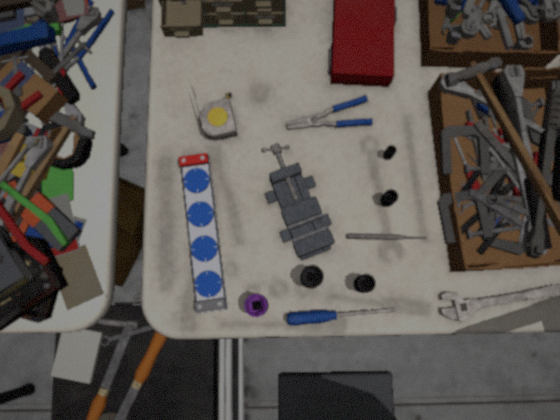

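View pics/side0.png

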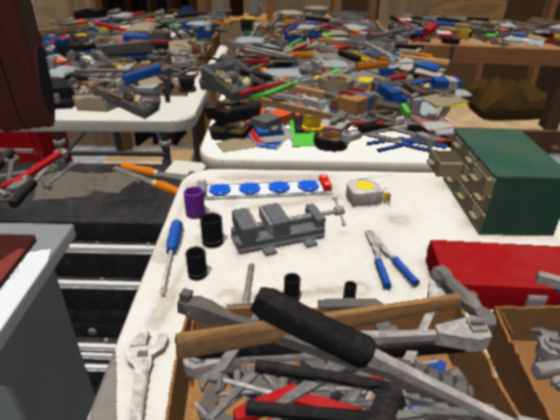

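The top view shows the rail with its red end at (194,159), its grey end at (210,304), and the pads at (196,180), (201,214), (204,248) and (208,284). There are four black sockets at (312,276), (365,283), (389,198) and (389,152), and a purple look-alike at (256,305) that I will leave alone. In the side view the black sockets are at (212,230), (197,263), (292,286) and (350,291). I'll confirm in enlarged crops.

```bash
python3 -c "
from h import *
a=load('top0')['img'][140:330,170:430,::-1]; cv2.imwrite('pics/ct.png',cv2.resize(a,None,fx=3,fy=3,interpolation=cv2.INTER_CUBIC))
a=load('side0')['img'][165:310,170:370,::-1]; cv2.imwrite('pics/cs.png',cv2.resize(a,None,fx=4,fy=4,interpolation=cv2.INTER_CUBIC))
"
```

```text
(no output)
```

View pics/ct.png

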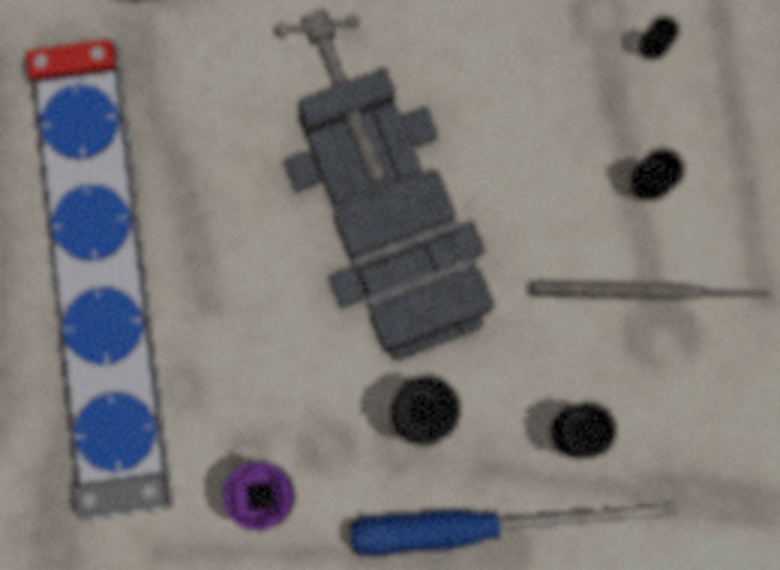

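View pics/cs.png

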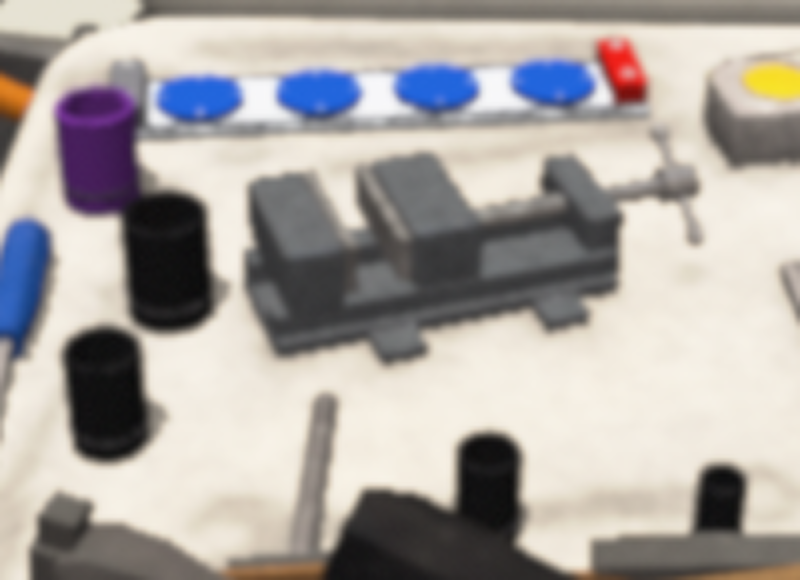

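The crops show four black sockets in decreasing size, in crop/top pixels: (425,410) → 41, (584,430) → 34, (657,174) → 27, (657,38) → 20. The purple one at (258,495) is excluded by colour. Next I'll triangulate the tops from both views and fit x,y to the silhouette centroids.

```bash
cat >> h.py <<'E'
from scipy.optimize import fsolve
from scipy.spatial.transform import Rotation as Ro
def proj(c,P):
    R=np.array(c['rotation']); R=Ro.from_euler('xyz',R,degrees=True).as_matrix() if R.shape!=(3,3) else R
    rv=cv2.Rodrigues(R.T)[0]; return cv2.projectPoints(np.array(P,float),rv,-R.T@np.array(c['xyz']),np.array(c['mtx']),np.array(c['distortion']))[0][:,0]
def mask_at(c,box,thr=45):
    x0,y0,x1,y1=box; m=(c['img'][y0:y1,x0:x1].max(2)<thr).astype(np.uint8)
    n,l,s,ce=cv2.connectedComponentsWithStats(m); k=1+np.argmax(s[1:,4]); return ce[k]+[x0,y0],s[k,4]
def cyl(c,xy,d,h,z0=0):
    t=np.linspace(0,2*np.pi,40)
    P=[[xy[0]+d/2*np.cos(a),xy[1]+d/2*np.sin(a),z] for a in t for z in(z0,z0+h)]
    H=cv2.convexHull(proj(c,P).astype(np.float32)); M=cv2.moments(H); return np.array([M['m10'],M['m01']])/M['m00'],M['m00']
E
cat > m.py <<'E'
from h import *
t,s=load('top0'),load('side0')
T=lambda u:(170+(u[0]+.5)/3-.5,140+(u[1]+.5)/3-.5); S=lambda u:(170+(u[0]+.5)/4-.5,165+(u[1]+.5)/4-.5)
for n,d,h,a,b in[(41,.041,.056,(427,408),(167,205)),(34,.034,.050,(586,428),(104,348)),(27,.027,.044,(662,168),(490,450)),(20,.020,.038,(663,32),(722,480))]:
    p,e=two(t,T(a),s,S(b)); u=np.array(T(a)); 
    ce,ar=mask_at(t,(int(u[0])-20,int(u[1])-20,int(u[0])+20,int(u[1])+20))
    xy=fsolve(lambda q:cyl(t,q,d,h)[0]-ce,p[:2]); print(n,p.round(4),round(e,4),'fit',xy.round(4),'area',ar,cyl(t,xy,d,h)[1].round())
P=[]
for a,b in[((80,121),(554,81)),((91,222),(437,87)),((103,325),(319,93)),((115,431),(200,98)),((71,59),None),((121,496),None)]:
    if b: p,e=two(t,T(a),s,S(b)); print('pad',p.round(4),round(e,4),onz(t,T(a),.013).round(4),onz(s,S(b),.013).round(4))
    else: print('end',onz(t,T(a),.024).round(4))
E
python3 m.py
```

```text
Traceback (most recent call last):
  File "m.py", line 7, in <module>
    xy=fsolve(lambda q:cyl(t,q,d,h)[0]-ce,p[:2]); print(n,p.round(4),round(e,4),'fit',xy.round(4),'area',ar,cyl(t,xy,d,h)[1].round())
                                                                                                            ^^^^^^^^^^^^^^^^^^^^^^
AttributeError: 'float' object has no attribute 'round'
```

```bash
sed -i 's/cyl(t,xy,d,h)\[1\].round()/round(cyl(t,xy,d,h)[1])/' m.py; python3 m.py
```

```text
41 [0.4398 0.1015 0.0588] 0.0024 fit [0.4384 0.102 ] area 360 456
34 [0.4262 0.0074 0.0481] 0.001 fit [0.4249 0.007 ] area 276 363
27 [ 0.5834 -0.0472  0.0432] 0.0015 fit [ 0.5823 -0.047 ] area 183 260
20 [ 0.6724 -0.0544  0.036 ] 0.002 fit [ 0.6724 -0.0544] area 94 159
pad [0.6272 0.3149 0.0117] 0.0011 [0.6263 0.3146 0.013 ] [0.6276 0.3127 0.013 ]
pad [0.5617 0.3072 0.0108] 0.0008 [0.5608 0.3067 0.013 ] [0.5621 0.3033 0.013 ]
pad [0.4963 0.2989 0.0103] 0.0006 [0.4957 0.2984 0.013 ] [0.497  0.2941 0.013 ]
pad [0.4308 0.2909 0.0103] 0.0009 [0.4303 0.2904 0.013 ] [0.432  0.2862 0.013 ]
end [0.664  0.3188 0.024 ]
end [0.391  0.2846 0.024 ]
```

Measured heights match: socket tops at 59/48/43/36 mm and pad tops at about 11 mm. The pad spacing is 66 mm and all points are within reach. Now I'll work out the moves.

```bash
cat > u.py <<'E'
import sys,numpy as np
def un(a,b):
    y=np.radians(a[3]);c,s=np.cos(y),np.sin(y);d=np.subtract(b[:3],a[:3])/.025
    return [round(float(v),2) for v in (c*d[0]+s*d[1],s*d[0]-c*d[1],-d[2],0,0,-(b[3]-a[3])/6)]
if __name__=='__main__':
    P=[eval(x) for x in sys.argv[1:]]
    for b in P[1:]: print(un(P[0],b))
E
python3 u.py "(.27,-.564,.248,25.6)" "(.36,-.45,.28,37)" "(.672,-.054,.26,90)" "(.672,-.054,.12,90)"
```

```text
[5.22, -2.56, -1.28, 0.0, 0.0, -1.9]
[23.32, -11.45, -0.48, 0.0, 0.0, -10.73]
[23.32, -11.45, 5.12, 0.0, 0.0, -10.73]
```

Call:
arm_command --pt "5.2 -2.55 -1.3 0 0 -1.9 0.5" --pt "5.2 -2.55 -1.3 0 0 -1.9 0.5" --pt "5.2 -2.55 -1.3 0 0 -1.9 0.5" --pt "5.2 -2.55 -1.3 0 0 -1.9 0.5" --pt "23.32 -11.45 -0.5 0 0 -10.73 0.5" --pt "23.32 -11.45 -0.5 0 0 -10.73 0.5" --pt "23.32 -11.45 -0.5 0 0 -10.73 0.5" --pt "23.32 -11.45 -0.5 0 0 -10.73 0.5" --pt "23.32 -11.45 -0.5 0 0 -10.73 0.5" --pt "23.32 -11.45 -0.5 0 0 -10.73 0.5" --pt "23.32 -11.45 -0.5 0 0 -10.73 0.5" --pt "23.32 -11.45 -0.5 0 0 -10.73 0.5" --pt "23.32 -11.45 -0.5 0 0 -10.73 0.5" --pt "23.32 -11.45 -0.5 0 0 -10.73 0.5" --pt "23.32 -11.45 -0.5 0 0 -10.73 0.5" --pt "23.32 -11.45 -0.5 0 0 -10.73 0.5" --pt "23.32 -11.45 -0.5 0 0 -10.73 0.5" --pt "23.32 -11.45 -0.5 0 0 -10.73 0.5" --pt "23.32 -11.45 -0.5 0 0 -10.73 0.5" --pt "23.32 -11.45 -0.5 0 0 -10.73 0.5"

```text
t: 1.77
tcp_pos: [0.6714, -0.0548, 0.2597]
tcp_rot: [-179.9, 0.0, 89.9]
wrist_force: [-0.3, -0.7, 0.5]
width: 0.0433
grasp_force: 0.0
```

Call:
arm_command --pt "0 0 6 0 0 0 0.5" --pt "0 0 6 0 0 0 0.5" --pt "0 0 6 0 0 0 0.5" --pt "0 0 6 0 0 0 0.5" --pt "0 0 6 0 0 0 0.5" --pt "0 0 6 0 0 0 0.5" --pt "0 0 6 0 0 0 0.5"

```text
t: 2.35
tcp_pos: [0.6734, -0.055, 0.1129]
tcp_rot: [179.8, 0.0, 89.9]
wrist_force: [1.2, 0.3, 0.1]
width: 0.0437
grasp_force: 0.0
```

```bash
python3 -c "
from h import *
a=snap('side','s1')['img'][120:360,200:480]
b=snap('top','t1')['img'][60:300,280:560]
cv2.imwrite('pics/b1.png',cv2.resize(np.hstack([a,b])[:,:,::-1],(798,342),interpolation=cv2.INTER_CUBIC))
print(read_state()['tcp_pos'])"
```

```text
[ 0.67430396 -0.05464732  0.11402299]
```

View pics/b1.png

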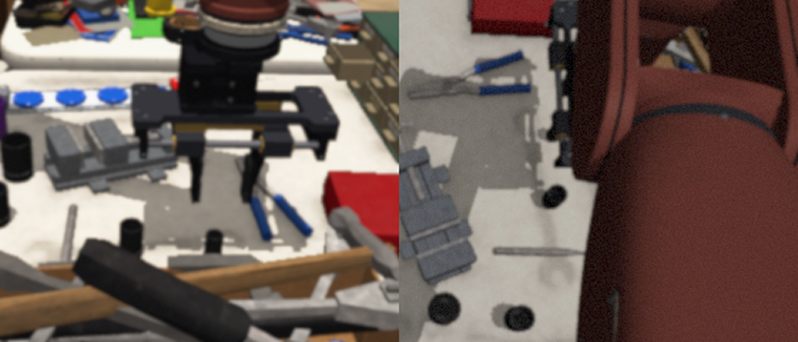

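The left panel (side view) shows the open fingertips at about (195,195) and (247,195), above the small socket at (214,245). The pliers' ends are behind. I'll check the measured tip pixels against the projection.

```bash
python3 -c "
from h import *
s=load('s1');k=342/240
for P in[(.674-.0217,-.0546,.089),(.674+.0217,-.0546,.089),(.6724,-.0544,.038),(.6724,-.0544,.0)]:
    p=proj(s,[P])[0];print(P,p,(p-[200,120])*k)
"
```

```text
(0.6523, -0.0546, 0.089) [339.46523779 257.06351154] [198.73796386 195.31550395]
(0.6957000000000001, -0.0546, 0.089) [368.83234568 257.52225369] [240.58609259 195.96921151]
(0.6724, -0.0544, 0.038) [349.63363782 283.80286977] [213.22793389 233.41908942]
(0.6724, -0.0544, 0.0) [347.22885583 302.295286  ] [209.80111955 259.77078255]
```

Call:
arm_command --pt "0 0 1 0 0 0 0.5" --pt "0 0 2 0 0 0 0.5" --pt "0 0 2.6 0 0 0 0.5" --pt "0 0 3.05 0 0 0 0.5" --pt "0 0 3.05 0 0 0 0.5" --pt "0 0 3.05 0 0 0 0.5" --pt "0 0 3.05 0 0 0 0.5"

```text
t: 3.03
tcp_pos: [0.6734, -0.0538, 0.0355]
tcp_rot: [179.9, 0.0, 90.0]
wrist_force: [0.7, -0.1, 0.7]
width: 0.0435
grasp_force: 0.0
```

Call:
arm_command --pt "0 0 0 0 0 0 0.1" --pt "0 0 0 0 0 0 0.1" --pt "0 0 0 0 0 0 0.1" --pt "0 0 0 0 0 0 0.1" --pt "0 0 0 0 0 0 0.1" --pt "0 0 0 0 0 0 0.1" --pt "0 0 0 0 0 0 0.1" --pt "0 0 0 0 0 0 0.1" --pt "0 0 0 0 0 0 0.1" --pt "0 0 0 0 0 0 0.1"

```text
t: 3.87
tcp_pos: [0.6724, -0.0536, 0.0341]
tcp_rot: [180.0, 0.0, 90.0]
wrist_force: [0.8, -0.1, 2.4]
width: 0.0187
grasp_force: 30.0
```

```bash
python3 u.py "(.672,-.054,.034,90)" "(.672,-.054,.15,90)" "(.6265,.3147,.15,187)" "(.6265,.3147,.06,187)" "(.6265,.3147,.0475,187)"
```

```text
[0.0, 0.0, -4.64, 0.0, 0.0, 0.0]
[14.75, -1.82, -4.64, 0.0, 0.0, -16.17]
[14.75, -1.82, -1.04, 0.0, 0.0, -16.17]
[14.75, -1.82, -0.54, 0.0, 0.0, -16.17]
```

Call:
arm_command --pt "0 0 -1 0 0 0 0.1" --pt "0 0 -2 0 0 0 0.1" --pt "0 0 -3.3 0 0 0 0.1" --pt "0 0 -4.6 0 0 0 0.1" --pt "1.1 -0.1 -4.6 0 0 -1.2 0.1" --pt "2.2 -0.25 -4.6 0 0 -2.3 0.1" --pt "3.3 -0.4 -4.6 0 0 -3.4 0.1" --pt "4.4 -0.5 -4.6 0 0 -4.6 0.1" --pt "5.5 -0.7 -4.6 0 0 -5.8 0.1" --pt "6.6 -0.8 -4.6 0 0 -7 0.1" --pt "7.7 -0.95 -4.6 0 0 -8.2 0.1" --pt "8.8 -1.1 -4.6 0 0 -9.4 0.1" --pt "9.9 -1.2 -4.6 0 0 -10.6 0.1" --pt "11 -1.35 -4.6 0 0 -11.8 0.1" --pt "12.1 -1.5 -4.6 0 0 -13 0.1" --pt "13.2 -1.6 -4.6 0 0 -14.2 0.1" --pt "14.2 -1.75 -4.6 0 0 -15.3 0.1" --pt "14.75 -1.82 -4.6 0 0 -16.17 0.1" --pt "14.75 -1.82 -4.6 0 0 -16.17 0.1" --pt "14.75 -1.82 -4.6 0 0 -16.17 0.1"

```text
t: 5.53
tcp_pos: [0.6261, 0.3155, 0.148]
tcp_rot: [-180.0, -0.1, -173.0]
wrist_force: [-1.0, 0.3, -0.6]
width: 0.0183
grasp_force: 30.0
```

Call:
arm_command --pt "0 0 1.2 0 0 0 0.1" --pt "0 0 2.4 0 0 0 0.1" --pt "0 0 3.2 0 0 0 0.1" --pt "0 0 3.5 0 0 0 0.1" --pt "0 0 3.5 0 0 0 0.1" --pt "0 0 3.5 0 0 0 0.1" --pt "0 0 3.5 0 0 0 0.1"

```text
t: 6.12
tcp_pos: [0.6283, 0.3151, 0.0635]
tcp_rot: [180.0, 0.2, -173.1]
wrist_force: [0.5, 1.0, -0.6]
width: 0.0188
grasp_force: 30.0
```

```bash
python3 -c "
from h import *
a=snap('side','s2')['img'][130:250,180:380]
b=snap('top','t2')['img'][130:250,140:340]
cv2.imwrite('pics/b2.png',cv2.resize(np.vstack([a,b])[:,:,::-1],(500,600),interpolation=cv2.INTER_CUBIC))
print(read_state()['tcp_pos'])"
```

```text
[0.62834956 0.31546208 0.06378887]
```

View pics/b2.png

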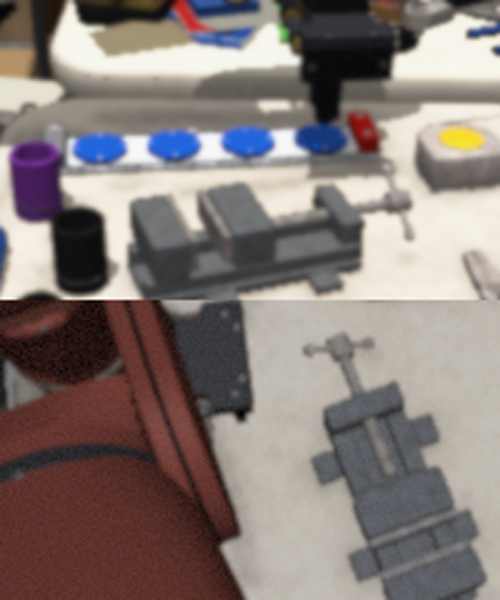

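The side view shows the finger with the socket at (325,115), right above the end pad next to the red block (321,138). The top view is blocked by the arm. I'll lower it.

Call:
arm_command --pt "0 0 0.3 0 0 0 0.1" --pt "0 0 0.5 0 0 0 0.1" --pt "0 0 0.55 0 0 0 0.1" --pt "0 0 0.55 0 0 0 0.1" --pt "0 0 0.55 0 0 0 0.1" --pt "0 0 0.55 0 0 0 0.1"

```text
t: 6.72
tcp_pos: [0.6266, 0.3152, 0.0473]
tcp_rot: [-180.0, -0.0, -173.0]
wrist_force: [-0.3, -0.2, -0.7]
width: 0.0182
grasp_force: 30.0
```

Call:
arm_command --pt "0 0 0 0 0 0 0.5" --pt "0 0 0 0 0 0 0.5" --pt "0 0 0 0 0 0 0.5" --pt "0 0 0 0 0 0 0.5" --pt "0 0 0 0 0 0 0.5" --pt "0 0 0 0 0 0 0.5" --pt "0 0 -0.5 0 0 0 0.5" --pt "0 0 -1.5 0 0 0 0.5" --pt "0 0 -3 0 0 0 0.5" --pt "0 0 -4 0 0 0 0.5" --pt "0 0 -4 0 0 0 0.5"

```text
t: 7.63
tcp_pos: [0.6309, 0.3168, 0.1571]
tcp_rot: [179.8, 0.7, -173.0]
wrist_force: [1.0, 0.6, 0.9]
width: 0.0437
grasp_force: 0.0
```

```bash
python3 u.py "(.6265,.3147,.1477,187)" "(.5825,-.047,.1477,90)" "(.5825,-.047,.1,90)"; python3 u.py "(.5825,-.047,.037,90)" "(.5825,-.047,.15,90)" "(.561,.307,.15,187)"
```

```text
[3.51, -14.15, -0.0, 0.0, 0.0, 16.17]
[3.51, -14.15, 1.91, 0.0, 0.0, 16.17]
[0.0, 0.0, -4.52, 0.0, 0.0, 0.0]
[14.16, -0.86, -4.52, 0.0, 0.0, -16.17]
```

Call:
arm_command --pt "0.4 -1.4 0 0 0 1.2 0.6" --pt "0.6 -2.5 0 0 0 2.4 0.6" --pt "0.9 -3.6 0 0 0 3.6 0.6" --pt "1.1 -4.7 0 0 0 4.8 0.6" --pt "1.4 -5.8 0 0 0 6 0.6" --pt "1.7 -6.9 0 0 0 7.2 0.6" --pt "2 -8 0 0 0 8.4 0.6" --pt "2.2 -9.1 0 0 0 9.6 0.6" --pt "2.5 -10.2 0 0 0 10.8 0.6" --pt "2.8 -11.3 0 0 0 12 0.6" --pt "3 -12.3 0 0 0 13.2 0.6" --pt "3.2 -13.2 0 0 0 14.4 0.6" --pt "3.51 -14.15 0 0 0 15.5 0.6" --pt "3.51 -14.15 0 0 0 16.17 0.6" --pt "3.51 -14.15 0.9 0 0 16.17 0.6" --pt "3.51 -14.15 1.9 0 0 16.17 0.6" --pt "3.51 -14.15 1.9 0 0 16.17 0.6" --pt "3.51 -14.15 1.9 0 0 16.17 0.6" --pt "3.51 -14.15 1.9 0 0 16.17 0.6" --pt "3.51 -14.15 1.9 0 0 16.17 0.6"

```text
t: 9.3
tcp_pos: [0.584, -0.0467, 0.102]
tcp_rot: [179.8, 0.0, 90.0]
wrist_force: [0.6, 0.2, 1.1]
width: 0.0522
grasp_force: 0.0
```

```bash
python3 -c "
from h import *
a=snap('side','s3')['img'][130:320,160:400]
b=snap('top','t3')['img'][130:320,160:400]
cv2.imwrite('pics/b3.png',cv2.resize(np.hstack([a,b])[:,:,::-1],(798,316),interpolation=cv2.INTER_CUBIC))
print(read_state()['tcp_pos'])"
```

```text
[ 0.58390213 -0.04669683  0.10178374]
```

View pics/b3.png

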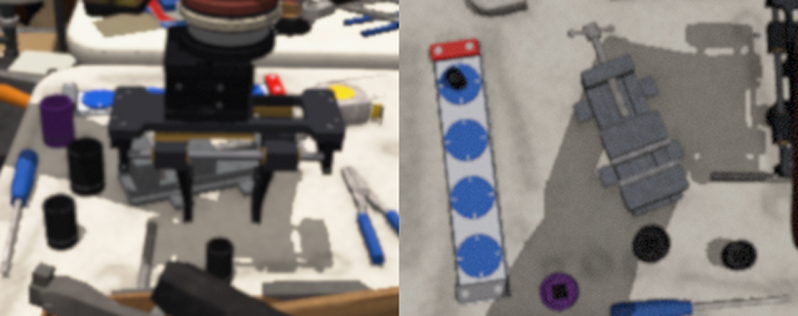

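Right panel: socket_20 stands on the red-end pad (456,78; pad centre 460,84). Left panel: the fingers straddle the 27 socket at (219,258). I'll check the placement numerically and grasp the 27.

```bash
python3 -c "
from h import *
t=load('t3');ce,ar=mask_at(t,(180,140,215,200),60);print(ce,ar,fsolve(lambda q:cyl(t,q,.02,.038,.013)[0]-ce,[.627,.315]),onz(t,(196.5,180),.013))"
```

```text
[193.47619048 176.98095238] 105 [0.62692565 0.31610731] [0.62631256 0.31425507 0.013     ]
```

Call:
arm_command --pt "0 0 1 0 0 0 0.6" --pt "0 0 2 0 0 0 0.6" --pt "0 0 2.55 0 0 0 0.6" --pt "0 0 2.55 0 0 0 0.6" --pt "0 0 2.55 0 0 0 0.6" --pt "0 0 2.55 0 0 0 0.6" --pt "0 0 2.55 0 0 0 0.6" --pt "0 0 2.55 0 0 0 0.1" --pt "0 0 2.55 0 0 0 0.1" --pt "0 0 2.55 0 0 0 0.1" --pt "0 0 2.55 0 0 0 0.1" --pt "0 0 2.55 0 0 0 0.1" --pt "0 0 2.55 0 0 0 0.1" --pt "0 0 2.55 0 0 0 0.1" --pt "0 0 2.55 0 0 0 0.1" --pt "0 0 2.55 0 0 0 0.1"

```text
t: 10.73
tcp_pos: [0.5829, -0.0466, 0.0365]
tcp_rot: [180.0, 0.0, 90.0]
wrist_force: [-0.2, 0.0, 2.2]
width: 0.0252
grasp_force: 30.0
```

Call:
arm_command --pt "0 0 -1 0 0 0 0.1" --pt "0 0 -2 0 0 0 0.1" --pt "0 0 -3.3 0 0 0 0.1" --pt "0 0 -4.5 0 0 0 0.1" --pt "1.1 -0.1 -4.5 0 0 -1.2 0.1" --pt "2.2 -0.15 -4.5 0 0 -2.3 0.1" --pt "3.3 -0.2 -4.5 0 0 -3.4 0.1" --pt "4.4 -0.3 -4.5 0 0 -4.6 0.1" --pt "5.5 -0.35 -4.5 0 0 -5.8 0.1" --pt "6.6 -0.4 -4.5 0 0 -7 0.1" --pt "7.7 -0.5 -4.5 0 0 -8.2 0.1" --pt "8.8 -0.55 -4.5 0 0 -9.4 0.1" --pt "9.9 -0.6 -4.5 0 0 -10.6 0.1" --pt "11 -0.7 -4.5 0 0 -11.8 0.1" --pt "12.1 -0.75 -4.5 0 0 -13 0.1" --pt "13.2 -0.8 -4.5 0 0 -14.2 0.1" --pt "14 -0.85 -4.5 0 0 -15.3 0.1" --pt "14.16 -0.86 -4.5 0 0 -16.17 0.1" --pt "14.16 -0.86 -4.5 0 0 -16.17 0.1" --pt "14.16 -0.86 -4.5 0 0 -16.17 0.1"

```text
t: 12.4
tcp_pos: [0.5609, 0.3074, 0.148]
tcp_rot: [-180.0, -0.1, -173.1]
wrist_force: [-0.0, -0.2, -0.7]
width: 0.0248
grasp_force: 30.0
```

Call:
arm_command --pt "0 0 1.2 0 0 0 0.1" --pt "0 0 2.4 0 0 0 0.1" --pt "0 0 3.2 0 0 0 0.1" --pt "0 0 3.5 0 0 0 0.1" --pt "0 0 3.7 0 0 0 0.1" --pt "0 0 3.85 0 0 0 0.1" --pt "0 0 3.96 0 0 0 0.1" --pt "0 0 3.96 0 0 0 0.1" --pt "0 0 3.96 0 0 0 0.1" --pt "0 0 3.96 0 0 0 0.1" --pt "0 0 3.96 0 0 0 0.1"

```text
t: 13.32
tcp_pos: [0.5619, 0.3077, 0.0507]
tcp_rot: [180.0, 0.1, -173.0]
wrist_force: [0.7, -0.1, -1.4]
width: 0.0253
grasp_force: 30.0
```

Call:
arm_command --pt "0 0 0.03 0 0 0 0.1" --pt "0 0 0.03 0 0 0 0.1" --pt "0 0 0.03 0 0 0 0.1" --pt "0 0 0.03 0 0 0 0.6" --pt "0 0 0.03 0 0 0 0.6" --pt "0 0 0.03 0 0 0 0.6" --pt "0 0 0.03 0 0 0 0.6" --pt "0 0 0.03 0 0 0 0.6" --pt "0 0 0.03 0 0 0 0.6" --pt "0 0 -0.5 0 0 0 0.6" --pt "0 0 -1.5 0 0 0 0.6" --pt "0 0 -3 0 0 0 0.6" --pt "0 0 -4 0 0 0 0.6" --pt "0 0 -4 0 0 0 0.6"

```text
t: 14.48
tcp_pos: [0.5654, 0.3091, 0.1586]
tcp_rot: [179.8, 0.7, -173.0]
wrist_force: [-0.1, -0.5, 1.0]
width: 0.0525
grasp_force: 0.0
```

```bash
python3 u.py "(.561,.307,.15,187)" "(.4253,.007,.15,187)" "(.4253,.007,.105,187)"; python3 u.py "(.4253,.007,.041,187)" "(.496,.2985,.15,187)" ;python3 u.py "(.496,.2985,.15,187)" "(.4385,.1018,.15,187)"; python3 u.py "(.4385,.1018,.046,187)" "(.4305,.2905,.16,187)"
```

```text
[6.85, -11.25, -0.0, 0.0, 0.0, 0.0]
[6.85, -11.25, 1.8, 0.0, 0.0, 0.0]
[-4.23, 11.23, -4.36, 0.0, 0.0, 0.0]
[3.24, -7.53, -0.0, 0.0, 0.0, 0.0]
[-0.6, 7.53, -4.56, 0.0, 0.0, 0.0]
```

Call:
arm_command --pt "0.7 -1.2 0 0 0 0 0.75" --pt "1.5 -2.5 0 0 0 0 0.75" --pt "2.3 -3.8 0 0 0 0 0.75" --pt "3.1 -5.1 0 0 0 0 0.75" --pt "3.9 -6.4 0 0 0 0 0.75" --pt "4.7 -7.7 0 0 0 0 0.75" --pt "5.5 -9 0 0 0 0 0.75" --pt "6.3 -10.3 0 0 0 0 0.75" --pt "6.85 -11.25 0 0 0 0 0.75" --pt "6.85 -11.25 0.9 0 0 0 0.75" --pt "6.85 -11.25 1.8 0 0 0 0.75" --pt "6.85 -11.25 1.8 0 0 0 0.75" --pt "6.85 -11.25 1.8 0 0 0 0.75" --pt "6.85 -11.25 1.8 0 0 0 0.75" --pt "6.85 -11.25 1.8 0 0 0 0.75"

```text
t: 15.73
tcp_pos: [0.4268, 0.0075, 0.1063]
tcp_rot: [-180.0, 0.1, -173.0]
wrist_force: [-0.6, -0.1, 0.7]
width: 0.0653
grasp_force: 0.0
```

```bash
python3 -c "
from h import *
a=snap('side','s4')['img'][130:320,120:360]
b=snap('top','t4')['img'][130:320,160:400]
cv2.imwrite('pics/b4.png',cv2.resize(np.hstack([a,b])[:,:,::-1],(798,316),interpolation=cv2.INTER_CUBIC))
print(read_state()['tcp_pos'])
t=load('t4')
for n,box,d,h,g in[(20,(180,140,215,199),.02,.038,[.627,.315]),(27,(180,199,220,234),.027,.044,[.561,.307])]:
    ce,ar=mask_at(t,box,60);print(n,ce,ar,fsolve(lambda q:cyl(t,q,d,h,.013)[0]-ce,g))"
```

```text
[0.42668655 0.00755193 0.10602591]
20 [193.54954955 177.0990991 ] 111 [0.62669553 0.31596642]
27 [197.19371728 210.41884817] 191 [0.56250023 0.30749785]
```

View pics/b4.png

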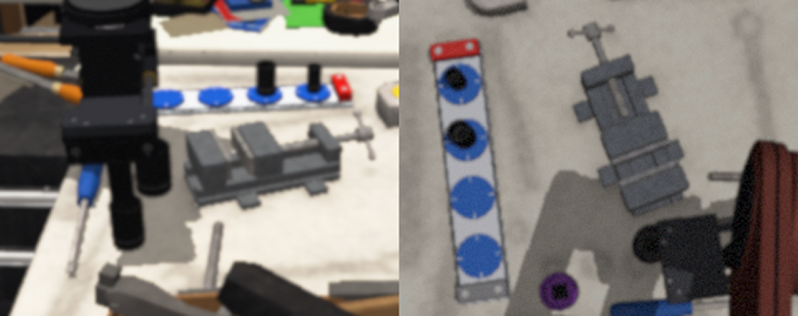

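The picture shows both placed sockets standing centred: 20 at (456,78) and 27 at (460,134) in the right panel. The gripper is in line over the 34. Next: descend and grasp.

Call:
arm_command --pt "0 0 1 0 0 0 0.75" --pt "0 0 2 0 0 0 0.75" --pt "0 0 2.55 0 0 0 0.75" --pt "0 0 2.55 0 0 0 0.75" --pt "0 0 2.55 0 0 0 0.75" --pt "0 0 2.55 0 0 0 0.75" --pt "0 0 2.55 0 0 0 0.75" --pt "0 0 2.55 0 0 0 0.2" --pt "0 0 2.55 0 0 0 0.2" --pt "0 0 2.55 0 0 0 0.2" --pt "0 0 2.55 0 0 0 0.2" --pt "0 0 2.55 0 0 0 0.2" --pt "0 0 2.55 0 0 0 0.2" --pt "0 0 2.55 0 0 0 0.2" --pt "0 0 2.55 0 0 0 0.2" --pt "0 0 2.55 0 0 0 0.2"

```text
t: 17.17
tcp_pos: [0.4257, 0.0073, 0.0411]
tcp_rot: [-180.0, -0.0, -173.0]
wrist_force: [-0.3, -0.6, 2.0]
width: 0.0327
grasp_force: 30.0
```

Call:
arm_command --pt "0 0 -1 0 0 0 0.2" --pt "0 0 -2 0 0 0 0.2" --pt "0 0 -3.3 0 0 0 0.2" --pt "0 0 -4.36 0 0 0 0.2" --pt "-0.4 1 -4.36 0 0 0 0.2" --pt "-0.8 2 -4.36 0 0 0 0.2" --pt "-1.2 3.2 -4.36 0 0 0 0.2" --pt "-1.6 4.4 -4.36 0 0 0 0.2" --pt "-2.1 5.6 -4.36 0 0 0 0.2" --pt "-2.5 6.8 -4.36 0 0 0 0.2" --pt "-3 8 -4.36 0 0 0 0.2" --pt "-3.5 9.2 -4.36 0 0 0 0.2" --pt "-3.9 10.4 -4.36 0 0 0 0.2" --pt "-4.23 11.23 -4.36 0 0 0 0.2" --pt "-4.23 11.23 -3 0 0 0 0.2" --pt "-4.23 11.23 -1.8 0 0 0 0.2" --pt "-4.23 11.23 -1 0 0 0 0.2" --pt "-4.23 11.23 -0.7 0 0 0 0.2" --pt "-4.23 11.23 -0.6 0 0 0 0.2" --pt "-4.23 11.23 -0.6 0 0 0 0.2"

```text
t: 18.83
tcp_pos: [0.4963, 0.2988, 0.0557]
tcp_rot: [-180.0, -0.0, -173.0]
wrist_force: [0.5, 0.2, -0.7]
width: 0.0322
grasp_force: 30.0
```

Call:
arm_command --pt "0 0 0.05 0 0 0 0.2" --pt "0 0 0.05 0 0 0 0.2" --pt "0 0 0.05 0 0 0 0.2" --pt "0 0 0.05 0 0 0 0.7" --pt "0 0 0.05 0 0 0 0.7" --pt "0 0 0.05 0 0 0 0.7" --pt "0 0 0.05 0 0 0 0.7" --pt "0 0 0.05 0 0 0 0.7" --pt "0 0 0.05 0 0 0 0.7" --pt "0 0 -0.5 0 0 0 0.7" --pt "0 0 -1.5 0 0 0 0.7" --pt "0 0 -3 0 0 0 0.7" --pt "0 0 -4 0 0 0 0.7" --pt "0 0 -4 0 0 0 0.7"

```text
t: 20.0
tcp_pos: [0.5003, 0.3007, 0.1642]
tcp_rot: [179.8, 0.7, -173.0]
wrist_force: [1.5, 1.0, 1.1]
width: 0.0608
grasp_force: 0.0
```

Call:
arm_command --pt "0.5 -1.2 0 0 0 0 0.85" --pt "1.1 -2.5 0 0 0 0 0.85" --pt "1.7 -3.8 0 0 0 0 0.85" --pt "2.2 -5.1 0 0 0 0 0.85" --pt "2.8 -6.4 0 0 0 0 0.85" --pt "3.24 -7.53 0 0 0 0 0.85" --pt "3.24 -7.53 0 0 0 0 0.85" --pt "3.24 -7.53 1 0 0 0 0.85" --pt "3.24 -7.53 1.8 0 0 0 0.85" --pt "3.24 -7.53 1.8 0 0 0 0.85" --pt "3.24 -7.53 1.8 0 0 0 0.85" --pt "3.24 -7.53 1.8 0 0 0 0.85" --pt "3.24 -7.53 1.8 0 0 0 0.85"

```text
t: 21.08
tcp_pos: [0.4401, 0.1025, 0.1126]
tcp_rot: [-180.0, 0.1, -173.0]
wrist_force: [0.0, 0.5, 0.3]
width: 0.0738
grasp_force: 0.0
```

```bash
python3 -c "
from h import *
a=snap('side','s5')['img'][130:320,120:360]
b=snap('top','t5')['img'][130:320,160:400]
cv2.imwrite('pics/b5.png',cv2.resize(np.hstack([a,b])[:,:,::-1],(798,316),interpolation=cv2.INTER_CUBIC))
print(read_state()['tcp_pos'])"
```

```text
[0.43995121 0.10247278 0.1123389 ]
```

View pics/b5.png

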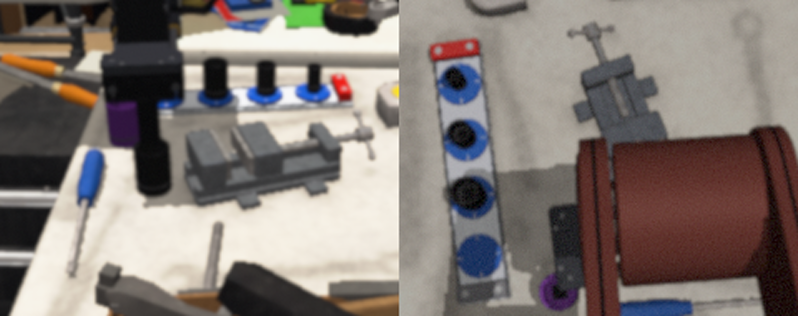

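The picture shows 20, 27 and 34 standing on their pads. The gripper is over the 41 at (152,165) in the left panel, clear of the purple one. I'll grasp it.

Call:
arm_command --pt "0 0 1 0 0 0 0.85" --pt "0 0 2 0 0 0 0.85" --pt "0 0 2.6 0 0 0 0.85" --pt "0 0 2.6 0 0 0 0.85" --pt "0 0 2.6 0 0 0 0.85" --pt "0 0 2.6 0 0 0 0.85" --pt "0 0 2.6 0 0 0 0.85" --pt "0 0 2.6 0 0 0 0.3" --pt "0 0 2.6 0 0 0 0.3" --pt "0 0 2.6 0 0 0 0.3" --pt "0 0 2.6 0 0 0 0.3" --pt "0 0 2.6 0 0 0 0.3" --pt "0 0 2.6 0 0 0 0.3" --pt "0 0 2.6 0 0 0 0.3" --pt "0 0 2.6 0 0 0 0.3" --pt "0 0 2.6 0 0 0 0.3"

```text
t: 22.52
tcp_pos: [0.439, 0.1021, 0.0461]
tcp_rot: [-180.0, -0.0, -173.0]
wrist_force: [0.8, -0.3, 1.4]
width: 0.0393
grasp_force: 30.0
```

Call:
arm_command --pt "0 0 -1 0 0 0 0.3" --pt "0 0 -2 0 0 0 0.3" --pt "0 0 -3.3 0 0 0 0.3" --pt "0 0 -4.4 0 0 0 0.3" --pt "-0.1 1 -4.4 0 0 0 0.3" --pt "-0.2 2 -4.4 0 0 0 0.3" --pt "-0.25 3.2 -4.4 0 0 0 0.3" --pt "-0.3 4.4 -4.4 0 0 0 0.3" --pt "-0.4 5.6 -4.4 0 0 0 0.3" --pt "-0.5 6.8 -4.4 0 0 0 0.3" --pt "-0.6 7.53 -4.4 0 0 0 0.3" --pt "-0.6 7.53 -4.4 0 0 0 0.3" --pt "-0.6 7.53 -3 0 0 0 0.3" --pt "-0.6 7.53 -1.8 0 0 0 0.3" --pt "-0.6 7.53 -1 0 0 0 0.3" --pt "-0.6 7.53 -0.7 0 0 0 0.3" --pt "-0.6 7.53 -0.6 0 0 0 0.3" --pt "-0.6 7.53 -0.55 0 0 0 0.3" --pt "-0.6 7.53 -0.55 0 0 0 0.3" --pt "-0.6 7.53 -0.55 0 0 0 0.3"

```text
t: 24.18
tcp_pos: [0.4318, 0.291, 0.0608]
tcp_rot: [180.0, 0.1, -173.0]
wrist_force: [0.2, 0.7, -1.7]
width: 0.0391
grasp_force: 30.0
```

Call:
arm_command --pt "0 0 0 0 0 0 0.3" --pt "0 0 0 0 0 0 0.3"

```text
t: 24.35
tcp_pos: [0.4315, 0.2911, 0.0606]
tcp_rot: [180.0, 0.1, -173.0]
wrist_force: [0.4, 0.8, -1.8]
width: 0.0394
grasp_force: 30.0
```

Call:
arm_command --pt "0 0 0.03 0 0 0 0.3" --pt "0 0 0.03 0 0 0 0.3" --pt "0 0 0.03 0 0 0 0.3" --pt "0 0 0.03 0 0 0 0.3" --pt "0 0 0.03 0 0 0 0.7" --pt "0 0 0.03 0 0 0 0.7" --pt "0 0 0.03 0 0 0 0.7" --pt "0 0 0.03 0 0 0 0.7" --pt "0 0 0.03 0 0 0 0.7" --pt "0 0 0.03 0 0 0 0.7" --pt "0 0 -0.5 0 0 0 0.7" --pt "0 0 -1.5 0 0 0 0.7" --pt "0 0 -3 0 0 0 0.7" --pt "0 0 -4 0 0 0 0.7" --pt "0 0 -4.4 0 0 0 0.7" --pt "0 0 -4.4 0 0 0 0.7"

```text
t: 25.68
tcp_pos: [0.4329, 0.2918, 0.173]
tcp_rot: [179.9, 0.3, -173.0]
wrist_force: [-0.2, 0.4, 0.5]
width: 0.0611
grasp_force: 0.0
```

Call:
arm_command --pt "0 -1.2 0 0 0 0 0.7" --pt "0 -2.4 0 0 0 0 0.7" --pt "0 -3.6 0 0 0 0 0.7" --pt "0 -4.8 0 0 0 0 0.7" --pt "0 -6 0 0 0 0 0.7" --pt "0 -7.2 0 0 0 0 0.7" --pt "0 -8.4 0 0 0 0 0.7" --pt "0 -9.6 0 0 0 0 0.7" --pt "0 -10.5 0 0 0 0 0.7" --pt "0 -10.5 0 0 0 0 0.7" --pt "0 -10.5 0 0 0 0 0.7" --pt "0 -10.5 0 0 0 0 0.7" --pt "0 -10.5 0 0 0 0 0.7"

```text
t: 26.77
tcp_pos: [0.4622, 0.0312, 0.1688]
tcp_rot: [180.0, -0.1, -173.0]
wrist_force: [0.0, -0.1, -0.2]
width: 0.0613
grasp_force: 0.0
```

```bash
python3 -c "
from h import *
a=snap('side','s6')['img'][130:250,160:360]
b=snap('top','t6')['img'][140:320,160:360]
cv2.imwrite('pics/b6.png',cv2.resize(np.vstack([a,b])[:,:,::-1],(400,600),interpolation=cv2.INTER_CUBIC))
s=read_state();print(s['tcp_pos'],s['wrist_force'])
t=load('t6')
for n,box,d,h,g in[(20,(180,160,215,199),.02,.038,[.627,.315]),(27,(180,195,220,232),.027,.044,[.561,.307]),(34,(183,228,222,266),.034,.05,[.496,.2985]),(41,(185,262,226,300),.041,.056,[.4305,.2905])]:
    ce,ar=mask_at(t,box,60);print(n,ar,fsolve(lambda q:cyl(t,q,d,h,.013)[0]-ce,g).round(4),'pad',g)"
```

```text
[0.46256291 0.03129403 0.16931007] [-0.4552308  -0.28412499  0.22082674]
20 106 [0.6267 0.3158] pad [0.627, 0.315]
27 186 [0.5623 0.3073] pad [0.561, 0.307]
34 306 [0.4962 0.2993] pad [0.496, 0.2985]
41 469 [0.4303 0.2904] pad [0.4305, 0.2905]
```

View pics/b6.png

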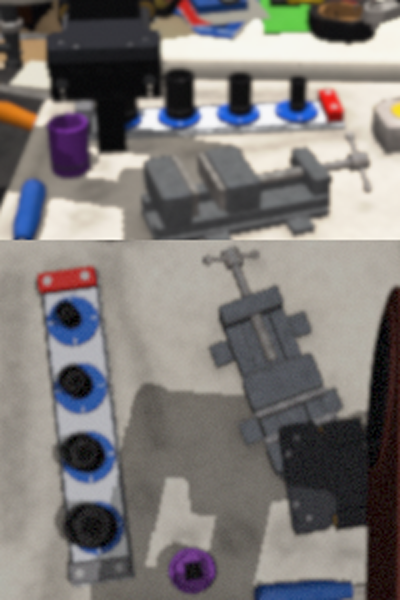

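All four stand upright on their pads, smallest at the red end (68,315) to largest at the grey end (92,524). Each is within about 1.5 mm of its pad centre, and the gripper is clear.

```bash
python3 -c "
from rig import *
print(close_job())"
```

```text
the job is handed in; nothing more can be done
None
```

The job is handed in: in the last pictures all four sockets stood upright, released, within about 1.5 mm of their pad centres, smallest (20 mm) by the red block to largest (41 mm) by the grey block, at about 27 s on the robot's clock.

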